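# Tighten the sight-glass ring with the pin spanner

### The arm

A 6-joint arm with a two-finger parallel gripper is mounted at the origin on a cart in front of the work surface, level with it; the furniture and walls round the work are solid. World frame = base frame: x ahead of the robot, y to its left, z up, the work surface at z = 0. Lengths are in m, angles in rad, forces in N, time in s.
With the tool pointing down it reaches from about 0.275 to 0.875 m from the base axis. Payload 12.5 kg.
Tool frame: the origin (TCP) lies at the very end of the fingers, on their centre line; the grasp point (between the pads) lies 19 mm behind it; z points along the fingers, y is the line along which they close (so a half turn about z gives the same grasp; the last joint's range is limited). The gripper opens to 85 mm and grips with 20 to 120 N. Pads are 22 mm wide; open, the fingers measure 114 mm over their backs; the gripper's body (76 mm by 85 mm) begins 54 mm behind the grasp point. The pads swing forward as they close: fully open they stand 13 mm farther back than shut.
Start: joints at [1.19, 0.351, 1.652, -0, 1.139, -0.085], TCP at [0.16, 0.526, 0.231] pointing down, gripper open.
Joint ranges: [-2.75, 2.75], [-0.79, 2.1], [0.01, 2.65], [-1.57, 4.71], [0.07, 3.14], [-2.87, 2.87]. Speed limits (rad/s): [2.22, 2.22, 2.79, 3.14, 3.14, 3.14].

### API

Orientations are given as [roll, pitch, yaw] about the fixed x, y, z axes, in that order (R = Rz(yaw) Ry(pitch) Rx(roll)).
In Python, from rig import ctrl gives the robot as it stands.
- The arm moves only by the shell command python3 -m inch 'ROWS' [FORCE]. ROWS is JSON, a list of rows, each a list of 7 numbers: the shift along the world's x, y, z normalised to -1 to 1, where 1 is 200 mm, then the turn, a rotation vector about the world's x, y, z normalised to -1 to 1, where 1 is 90 degrees, then the closure, from 0 (fully open) to 1 (shut). A call has 1 to 5 rows; each row shifts and turns the commanded pose from where the row before left it; what a row does not reach is not made up. A row lasts 1/8 s, in which the tool goes at most 62.5 mm and 10.7 degrees, less where a joint would pass 70% of its speed; a pose out of reach is approached as far as the arm can. A call with a number of a shift or a turn outside -1 to 1 is refused whole. A call with a gripper value outside its range is refused whole. The fingers move at their own pace and stop on an object; FORCE is the grip in N (left out, the last holds). Time passes only in rows, so rows that do not move let the fingers close. It gives the time, the measured TCP pose, the force, the opening and the grip force at its end, in the units of the state.
- ctrl.sense(): the state, without advancing time (a new reading comes with each control period).
- ctrl.capture(name): name is "scene" or "top" or "wrist"; returns a dict with "image" (480x640x3 uint8, red, green, blue), "depth" (480x640 float32, m along the optical axis (not along the pixel's ray), 0 where there is no reading), "fx", "fy", "cx", "cy" (pixels), "cam_to_world" (4x4, takes a point from camera to world coordinates); the wrist camera has in their place "T_tool_cam" (4x4, takes a point from camera to tool coordinates, whose origin is the TCP and whose axes are the flange's). Camera axes: x right, y down, z forward; pixel columns grow to the right and rows downward; lengths in m; the calibration is good to about 2 mm. A picture is of the moment at which its call begins: read the wrist's pose just before it.
- ctrl.hand_in(): hands the job in; it is judged then, once.
Trained networks look in the newest picture that a camera, given by its name, has taken for a name from the list of things; names that differ only in an ending like _2 or _b are one class to them, and where a whole thing is asked for, a point or a joint stands for the part that bears it (a point fixed in the world has none). Each returns a list of dicts, best first, with "confidence" (0 to 1); they miss things now and then, are a little off and sometimes report something else, mostly with a low value. They report only what shows in the picture. A call takes as long as a camera call. They do not tell look-alikes from the thing itself.
- ctrl.silhouettes(camera, target): "region" (480x640 bool, what is visible of it) and "pixel" ([column, row] in pixels, amid what is visible of it).
The state is a dict: "time_s": time; "joints": joint angles; "qd": joint speeds; "joint_efforts": joint torques, N m; "eef_pos": TCP position; "ee_rot": TCP orientation; "ft_force": force on the tool from outside, world axes, zero at the start; "torque": the same for the moment, N m; "width": finger opening in m; "finger_force": force on a finger pad.
Only numpy, scipy, OpenCV 4.12 (cv2) and the standard library are available. Lean on these libraries where they do the work, as an engineer would, in place of code of your own. Each camera call takes 0.05 s, during which the arm holds its last target. There are 200 camera calls.

### The job

Take the orange two-pin spanner from its wooden stand, set both of its pins well into the two holes of the brass retaining ring on the sight-glass cell, and only then turn the ring clockwise (seen from above) until it is fully home against its stop. Then lift the spanner out and set it back level on its stand, with the pins hanging past the ends of the stand's block. Leave the other things on the bench where they are.

Things in the scene. Friction and masses are not known exactly. Their poses are not given: they have to be found in the camera images.
- retaining_ring (a joint): brass ring flat on the cell: outer diameter 92 mm, inner 44, 12 thick, top 52 mm above the worktop. Turns about the vertical through ring_top. In rad: 0 loose, grows clockwise seen from above, 1.20 = home at a hard stop; starts at 0 to 0.45. Friction 0.25 N m plus 0.3 per rad/s, no spring; stays where left. At home its red mark meets the red mark on the cell's rim
- ring_top (a point): centre of the ring's top face, on its turning axis (it turns with the ring; its x axis points to hole_a, z up). The cell below it is a fixed aluminium drum, 112 mm diameter, 40 mm high, on a 132 mm flange, with a short side port (to 84 mm from the axis, below 37 mm); a small steel stop stands on its rim, 46 to 55 mm from the axis, lower than the ring's top
- hole_a (a point): mouth (centre, at the ring's top face) of one of the two round pin holes: 10 mm diameter, 12 mm deep, vertical, centre 34 mm from the ring's axis; it turns with the ring
- hole_b (a point): mouth of the other pin hole, diametrically opposite, 68 mm from hole_a, the same size
- spanner_grip (a point): centre of the spanner's upright orange grip, the place to hold: a block 50 mm along x, 16 mm along y (grasp across y), from 17 to 62 mm above the pin tips; this point is 42 mm above the pin tips. Below it a steel bar 88 mm (x) by 18 mm (y), its underside 10 mm above the pin tips. x runs along the line of the two pins, z up when the pins point down. Spanner 0.14 kg; a half turn about z makes no difference. With the pins fully in, the bar rests on the ring
- pin_a (a point): tip (lower end) of the pin at +34 mm along the spanner's x: 7 mm diameter, 10 mm long below the bar, tapered to 4.4 mm at the tip. Either pin may go in either hole
- pin_b (a point): tip of the other pin, at -34 mm along x, the same size
- stand_top (a point): centre of the top face of the stand's wooden block, 50 mm above the worktop; the block is 44 mm (x) by 34 mm (y) on a 6 mm thick foot 92 by 36 mm, fixed. The spanner rests with the underside of its bar on this face, its x along the stand's x, one pin hanging past each end of the block (spanner_grip then 82 mm above the worktop)
- white_jar: bystander: pale translucent screw-cap bottle with a tan cap, 72 mm diameter, 155 mm tall; origin at the centre of its underside
- lab_timer: bystander: timer lying on its back on the evaporator's grey base plate, 70 x 64 x 16 mm; origin at the centre of its underside
- dish: bystander: small tan dish on the same base plate, 83 mm diameter, 38 mm high; origin at the centre of its underside
Mind the look-alikes: they are no part of the job. Leave any purple look-alike of the part that bears stand_top alone.

How it is judged:
By the outcome, as a careful person would: the job done as asked, in the order asked, and still so for the second after the job is handed in, with the robot touching nothing.
It also fails if it takes over 67 s, if anything falls off the work surface, if the arm or the gripper's body presses on something with over 40 N, if the wrist force passes 120 N, or if a joint passes its speed limit or range.

## Working session

There is one attempt and no reset: what is moved stays moved. The work goes in short steps, Python scripts to look and compute and a shell command to move; the robot and the scene stay as the last step left them, time stands still between calls to the robot, and variables do not carry over. Pictures are saved under pics/ and viewed, at most 10 in all, crops included, and the job is handed in when it is done.

```bash
ls; mkdir -p pics; cat > h.py <<'E'
import numpy as np, cv2
from rig import ctrl
from scipy.spatial.transform import Rotation as R
def cap(n):
    s=ctrl.sense(); c=ctrl.capture(n)
    if 'cam_to_world' not in c:
        T=np.eye(4); r=s['ee_rot']; T[:3,:3]=R.from_euler('xyz',r).as_matrix() if np.size(r)==3 else np.array(r); T[:3,3]=s['eef_pos']
        c['cam_to_world']=T@c['T_tool_cam']
    return c
def save(c,f): cv2.imwrite('pics/'+f,c['image'][:,:,::-1])
def cloud(c):
    v,u=np.mgrid[:480,:640]; d=c['depth']
    p=np.stack([(u-c['cx'])/c['fx']*d,(v-c['cy'])/c['fy']*d,d],-1)
    T=np.array(c['cam_to_world']); return p@T[:3,:3].T+T[:3,3]
def ray(c,u,v,z):
    T=np.array(c['cam_to_world']); d=T[:3,:3]@np.array([(u-c['cx'])/c['fx'],(v-c['cy'])/c['fy'],1]); o=T[:3,3]
    return o+d*(z-o[2])/d[2]
E
python3 - <<'E'
from h import *
print(ctrl.sense())
for n in ['scene','top','wrist']:
    c=cap(n); save(c,n+'0.png'); P=cloud(c)
    print(n,np.round(c['cam_to_world'],3).tolist())
    for t in ['spanner_grip','retaining_ring','stand_top','white_jar','lab_timer','dish']:
        for s in ctrl.silhouettes(n,t)[:3]:
            m=s['region']&(c['depth']>0)
            print(t,round(s['confidence'],2),s['pixel'],m.sum(),np.round(np.median(P[m],0),3),np.round(np.percentile(P[m][:,2],[2,98]),3) if m.any() else '')
E
```

```text
pics
{'time_s': 0.0, 'joints': array([ 1.19036163e+00,  3.51220940e-01,  1.65241979e+00, -3.58652136e-05,
        1.13906435e+00, -8.45669648e-02]), 'qd': array([-5.79614729e-05,  2.84981104e-05, -7.10282683e-04, -3.68549540e-04,
       -5.39223106e-04, -2.54025855e-03]), 'joint_efforts': array([-9.88751999e-04, -5.06094110e+01, -2.91411710e+01, -1.92083589e-04,
        4.37912444e-03,  2.72730455e-05]), 'eef_pos': array([0.16021086, 0.52581471, 0.23076842]), 'ee_rot': array([-3.14048145e+00, -6.15211058e-05,  2.84573991e+00]), 'ft_force': array([ 0.24123175,  0.10907475, -0.05485489]), 'torque': array([ 0.00128608, -0.00491923,  0.02272721]), 'finger_force': 0.0, 'width': 0.08563174860542903}
scene [[-0.407, -0.434, 0.804, -0.335], [-0.913, 0.211, -0.348, 0.762], [-0.019, -0.876, -0.482, 0.608], [0.0, 0.0, 0.0, 1.0]]
spanner_grip 0.63 [402.0, 273.1] 915 [0.354 0.289 0.072] [0.038 0.102]
spanner_grip 0.2 [462.5, 234.6] 626 [0.468 0.072 0.053] [0.039 0.056]
retaining_ring 0.84 [303.8, 274.1] 831 [0.46  0.432 0.05 ] [0.039 0.053]
stand_top 0.94 [399.2, 302.0] 1001 [0.347 0.294 0.016] [
[... 580 characters left out ...]
2.8] 530 [0.428 0.734 0.04 ] [0.002 0.053]
stand_top 0.5 [351.8, 311.6] 301 [0.357 0.3   0.037] [-0.001  0.058]
white_jar 0.69 [317.6, 177.1] 1015 [0.676 0.4   0.115] [0.017 0.157]
white_jar 0.36 [362.5, 307.5] 288 [0.359 0.286 0.097] [0.049 0.104]
lab_timer 0.78 [446.3, 259.4] 707 [0.478 0.064 0.053] [0.045 0.058]
dish 0.74 [300.0, 271.1] 871 [0.476 0.435 0.051] [0.039 0.055]
wrist [[0.291, 0.914, 0.284, 0.087], [0.957, -0.278, -0.087, 0.549], [-0.0, 0.297, -0.955, 0.375], [0.0, 0.0, 0.0, 1.0]]
stand_top 0.89 [584.6, 367.6] 2341 [0.414 0.748 0.013] [0.003 0.051]
stand_top 0.83 [197.9, 410.0] 533 [0.356 0.323 0.007] [0.001 0.308]
dish 0.52 [198.1, 407.8] 536 [0.356 0.323 0.007] [0.001 0.31 ]
```

View pics/scene0.png

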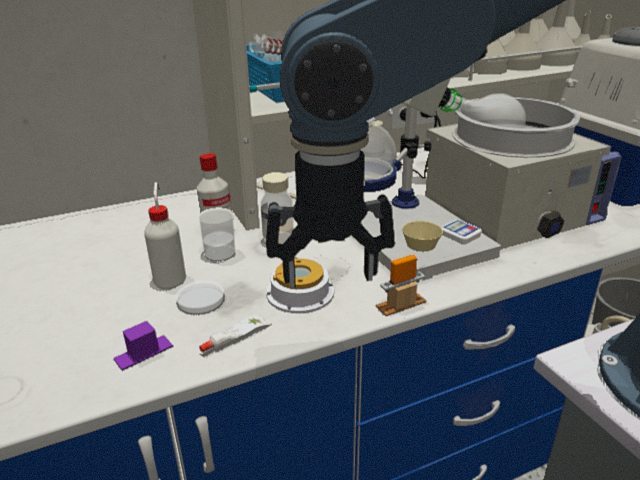

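View pics/top0.png

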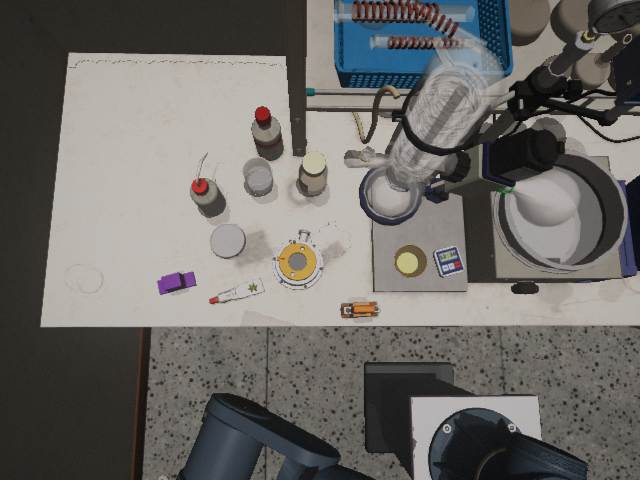

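The scene view shows the spanner on its wooden stand at (402,280), the ring on the cell at (300,275) and the purple decoy at (142,345). In the top view these are the spanner at (360,309), the ring at (297,261) and its red mark near (281,259).

```bash
cat >> h.py <<'E'
def orange(c): 
    h=cv2.cvtColor(c['image'],cv2.COLOR_RGB2HSV); return (h[...,0]<16)&(h[...,0]>5)&(h[...,1]>200)&(h[...,2]>120)
def rect(p):
    (x,y),(w,h),a=cv2.minAreaRect(np.float32(p*1000)); 
    if w<h: w,h,a=h,w,a+90
    return np.round([x,y,w,h],1),((a+90)%180)-90
E
python3 - <<'E'
from h import *
for n in ['top','scene']:
    c=cap(n); P=cloud(c); o=orange(c)&(c['depth']>0)&(np.hypot(P[...,0]-.357,P[...,1]-.288)<.08)
    q=P[o]; print(n,o.sum(),np.percentile(q[:,2],[5,50,95,99]).round(3))
    q=q[q[:,2]>.094]; print('griptop',rect(q[:,:2]),q.mean(0).round(4),len(q))
    hs=cv2.cvtColor(c['image'],cv2.COLOR_RGB2HSV)
    b=(np.abs(P[...,2]-.052)<.006)&(np.hypot(P[...,0]-.477,P[...,1]-.437)<.06)&(hs[...,1]>120)
    q=P[b]; print('ring',len(q),cv2.minEnclosingCircle(np.float32(q[:,:2]*1000)),np.median(q[:,2]))
    i=c['image']
    v,u=np.where(b); x0,y0=int(u.mean())-40,int(v.mean())-30
    a=cv2.resize(i[y0:y0+60,x0:x0+80],(640,480),interpolation=cv2.INTER_CUBIC)
    cv2.imwrite(f'pics/{n}crop.png',a[:,:,::-1]); print(x0,y0)
E
```

```text
Traceback (most recent call last):
IndexError: index -1 is out of bounds for axis 0 with size 0
```

```bash
python3 -m inch '[[0.25,-0.175,0.1,0,0,0,0],[0.25,-0.175,0.1,0,0,0,0],[0.25,-0.175,0,0,0,0,0],[0.25,-0.175,0,0,0,0,0],[0,0,0,0,0,0,0]]'
python3 - <<'E'
from h import *
c=cap('wrist'); save(c,'w1.png'); print(c['fx'],c['cx'],c['cy'],np.round(c['cam_to_world'],3).tolist(),ctrl.sense()['eef_pos'])
E
```

```text
time_s: 1.72
eef_pos: [0.3602, 0.3859, 0.2702]
ee_rot: [-3.142, 0.001, 2.841]
ft_force: [-0.1, 1.0, 0.3]
width: 0.0852
finger_force: 0.0
385.5424207263565 319.6049338476941 236.72412627737057 [[0.296, 0.912, 0.284, 0.288], [0.955, -0.282, -0.088, 0.409], [-0.0, 0.298, -0.955, 0.414], [0.0, 0.0, 0.0, 1.0]] [0.35867636 0.38704635 0.27018452]
```

View pics/w1.png

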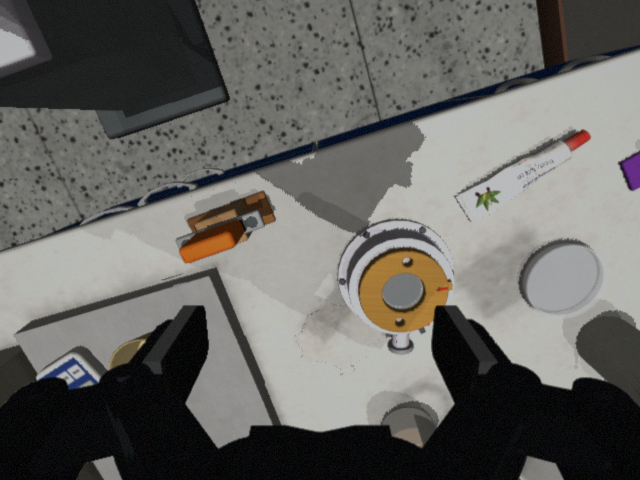

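The wrist view shows the spanner grip at (210,245) on its wooden stand, whose block end and foot show near (260,205). It also shows the ring centred near (404,290), holes at (407,262) and (400,322), and the ring's red mark at (443,289).

```bash
python3 - <<'E'
from h import *
c=cap('wrist'); P=cloud(c); hs=cv2.cvtColor(c['image'],cv2.COLOR_RGB2HSV); 
print(hs[245,210],hs[275,375],hs[262,407],hs[290,404],P[245,210],P[275,375])
o=orange(c); o[:,300:]=0; q=P[o&(c['depth']>0)]; t=q[q[:,2]>.095]
print('grip top',rect(t[:,:2]),t.mean(0),len(t),np.percentile(t[:,2],[10,50,90]))
b=(hs[...,0]>12)&(hs[...,0]<28)&(hs[...,1]>140); b[:,:345]=0;b[:,460:]=0;b[:235]=0;b[345:]=0
cs,hi=cv2.findContours(b.astype(np.uint8),cv2.RETR_CCOMP,cv2.CHAIN_APPROX_NONE)
k=P[b&(c['depth']>0)]; print('ringz',np.percentile(k[:,2],[5,50,95]))
for x in cs:
    if cv2.contourArea(x)<15: continue
    pts=np.array([ray(c,u,v,.052)[:2] for u,v in x[:,0]]); (e,f,a)=cv2.fitEllipse(np.float32(pts*1000)); m=cv2.moments(x); print(cv2.contourArea(x),np.round(e,1),np.round(f,1),m['m10']/m['m00'],m['m01']/m['m00'])
# red marks
r=((hs[...,0]<5)|(hs[...,0]>174))&(hs[...,1]>130)&(hs[...,2]>80)
n,l,s,ce=cv2.connectedComponentsWithStats(r.astype(np.uint8))
for i in range(1,n):
    if s[i,4]>4 and 320<ce[i,0]<480: print('red',ce[i],s[i,4],ray(c,*ce[i],.052))
# bar & stand: points near spanner by height
near=np.hypot(P[...,0]-.357,P[...,1]-.288)<.07
for lo,hi_ in [(.046,.053),(.054,.06),(.003,.009)]:
    q=P[near&(P[...,2]>lo)&(P[...,2]<hi_)]; print(lo,len(q),rect(q[:,:2]) if len(q)>5 else '')
E
```

```text
[ 15 208 184] [ 18 170 170] [150   8 166] [100   7 117] [0.35781933 0.2909353  0.10381087] [0.44892603 0.41885445 0.05183668]
grip top (array([360.7, 285.8,  46.3,  14.1]), -86.71396327018738) [0.36049205 0.28600353 0.10267568] 816 [0.10161612 0.10273078 0.10367131]
ringz [0.04997289 0.05284785 0.05416437]
5593.0 [476.2 440.2] [90.  92.2] 401.83193277310926 291.4963049049407
42.0 [507.4 428.6] [7.7 9.1] 398.0238095238095 321.57142857142856
42.0 [485.6 479.8] [ 5.2 12.9] 441.5 290.5
1301.0 [476.6 439.9] [43.  44.9] 401.69651550089674 292.92864463233406
64.5 [444.4 451.3] [ 8.6 10.6] 405.1989664082687 262.2583979328165
red [441.25       290.58333333] 12 [0.48559642 0.4795015  0.052     ]
0.046 441 (array([356.6, 292.8,  62.6,  33.1]), 62.18182373046875)
0.054 608 (array([360.8, 285.2,  87.3,  18.2]), -87.52737426757812)
0.003 803 (array([372.8, 282.8, 131.8,  81.7]), 77.32246398925781)
```

```bash
python3 -m inch '[[0,-0.1,-0.08,0,0,-0.111,0],[0,-0.1,-0.08,0,0,-0.111,0],[0,-0.1,-0.08,0,0,-0.111,0],[0,-0.1,-0.08,0,0,-0.111,0],[0,-0.1,-0.08,0,0,-0.111,0]]'
python3 -m inch '[[0,0,-0.05,0,0,-0.111,0],[0,0,-0.05,0,0,-0.111,0],[0,0,0,0,0,0,0]]'
python3 - <<'E'
from h import *
c=cap('wrist'); P=cloud(c); save(c,'w2.png'); s=ctrl.sense(); print(s['eef_pos'],s['ee_rot'],s['joints'])
o=orange(c); q=P[o&(c['depth']>0)&(np.hypot(P[...,0]-.36,P[...,1]-.285)<.06)]; t=q[q[:,2]>.095]
print('grip top',rect(t[:,:2]),t.mean(0),len(t))
near=np.hypot(P[...,0]-.357,P[...,1]-.288)<.07
for lo,hi_ in [(.046,.053),(.054,.06),(.003,.009)]:
    q=P[near&(P[...,2]>lo)&(P[...,2]<hi_)]; print(lo,len(q),rect(q[:,:2]) if len(q)>5 else '')
E
```

```text
time_s: 2.45
eef_pos: [0.3565, 0.2885, 0.1898]
ee_rot: [3.141, -0.0, 1.971]
ft_force: [-0.6, -1.2, 0.1]
width: 0.0852
finger_force: 0.0
time_s: 2.82
eef_pos: [0.3565, 0.2887, 0.1698]
ee_rot: [-3.14, 0.0, 1.628]
ft_force: [-0.0, -0.3, 0.2]
width: 0.0855
finger_force: 0.0
[0.35691728 0.28871352 0.17029917] [-3.14124878e+00  1.06228238e-04  1.63072495e+00] [5.78638472e-01 2.68492388e-01 1.93999449e+00 9.73331004e-05
 9.33457086e-01 5.18651935e-01]
grip top (array([361.3, 294.3,  27.2,  10.1]), -89.21575742959976) [0.36125272 0.30046398 0.10278443] 396
0.046 1177 (array([361.1, 296.1,  65.5,  34.1]), -86.6768970489502)
0.054 799 (array([361.4, 285.8,  86.4,  17.7]), -86.92119121551514)
0.003 1000 (array([366.8, 295.8, 119.6,  73.9]), 79.25253295898438)
```

View pics/w2.png

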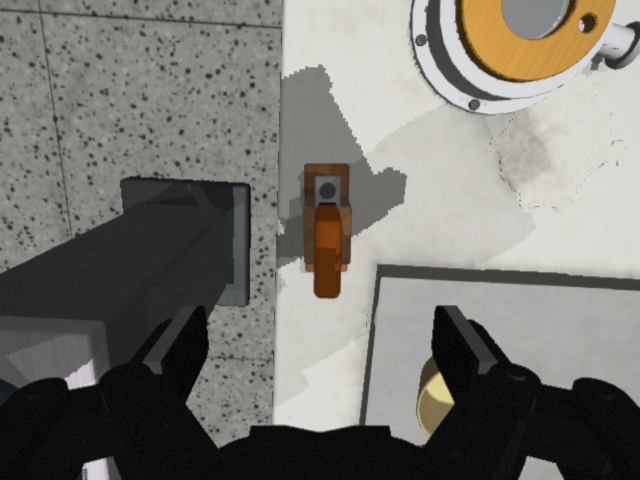

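The wrist view shows the grip seen from above at (328,250), centred between the fingers, with the bar end and its bolt at (327,190). The clear path down shows no obstacle.

```bash
python3 -m inch '[[0.021,-0.016,-0.1,0,0,0,0],[0,0,-0.15,0,0,0,0],[0,0,-0.15,0,0,0,0],[0,0,-0.125,0,0,0,0],[0,0,0,0,0,0,0]]'
```

```text
time_s: 3.5
eef_pos: [0.361, 0.2848, 0.0645]
ee_rot: [-3.139, 0.001, 1.629]
ft_force: [0.8, 0.4, 0.4]
width: 0.0855
finger_force: 0.0
```

```bash
python3 -m inch '[[0,0,0,0,0,0,1],[0,0,0,0,0,0,1],[0,0,0,0,0,0,1],[0,0,0,0,0,0,1],[0,0,0,0,0,0,1]]' 60
python3 -m inch '[[0,0,0,0,0,0,1],[0,0,0,0,0,0,1],[0,0,0,0,0,0,1]]' 60
```

```text
time_s: 4.12
eef_pos: [0.362, 0.2849, 0.0657]
ee_rot: [3.141, -0.0, 1.625]
ft_force: [-0.5, -1.2, 5.5]
width: 0.0155
finger_force: 58.9
time_s: 4.5
eef_pos: [0.362, 0.2849, 0.0657]
ee_rot: [3.141, -0.0, 1.625]
ft_force: [-1.6, -0.7, 5.9]
width: 0.0153
finger_force: 58.9
```

```bash
python3 -m inch '[[0,0,0.2,0,0,0,1],[0,0,0.2,0,0,0,1],[0.082,0.11,0,0,0,0.1065,1],[0.082,0.11,0,0,0,0.1065,1],[0.082,0.11,0,0,0,0.1065,1]]'
python3 -m inch '[[0.082,0.111,0,0,0,0.1065,1],[0.082,0.111,0,0,0,0.1065,1],[0.082,0.111,0,0,0,0.1065,1],[0.083,0.111,0,0,0,0.1065,1],[0,0,0,0,0,0,1]]'
python3 - <<'E'
from h import *
c=cap('wrist'); P=cloud(c); save(c,'w3.png'); s=ctrl.sense(); print(s['eef_pos'],s['ee_rot'],s['joints'],s['width'])
hs=cv2.cvtColor(c['image'],cv2.COLOR_RGB2HSV)
b=(hs[...,0]>12)&(hs[...,0]<28)&(hs[...,1]>140)&(abs(P[...,2]-.052)<.008)
cs,hi=cv2.findContours(b.astype(np.uint8),cv2.RETR_CCOMP,cv2.CHAIN_APPROX_NONE)
for x in cs:
    if cv2.contourArea(x)<25: continue
    pts=np.array([ray(c,u,v,.052)[:2] for u,v in x[:,0]]); (e,f,a)=cv2.fitEllipse(np.float32(pts*1000)); m=cv2.moments(x); print(cv2.contourArea(x),np.round(e,1),np.round(f,1),m['m10']/m['m00'],m['m01']/m['m00'])
E
```

```text
time_s: 5.12
eef_pos: [0.4114, 0.3513, 0.1452]
ee_rot: [-3.141, 0.0, 2.133]
ft_force: [-0.1, 0.3, -2.1]
width: 0.0152
finger_force: 59.1
time_s: 5.75
eef_pos: [0.4772, 0.4403, 0.1445]
ee_rot: [-3.141, -0.0, 2.798]
ft_force: [-1.4, 0.6, -2.2]
width: 0.0152
finger_force: 59.1
[0.47655147 0.43951101 0.14445386] [-3.14049098e+00 -6.36469938e-04  2.79521860e+00] [ 6.73210441e-01  6.18891344e-01  1.45369627e+00 -3.96277059e-05
  1.07027688e+00 -5.51193140e-01] 0.015543821065717226
9080.0 [475.7 441.9] [80.1 88.9] 319.76519823788544 228.69642070484582
92.0 [485.2 479.2] [ 4.2 13. ] 380.14130434782606 232.79347826086956
212.5 [445.4 452.3] [ 9.8 10.7] 319.39607843137253 188.71372549019605
```

View pics/w3.png

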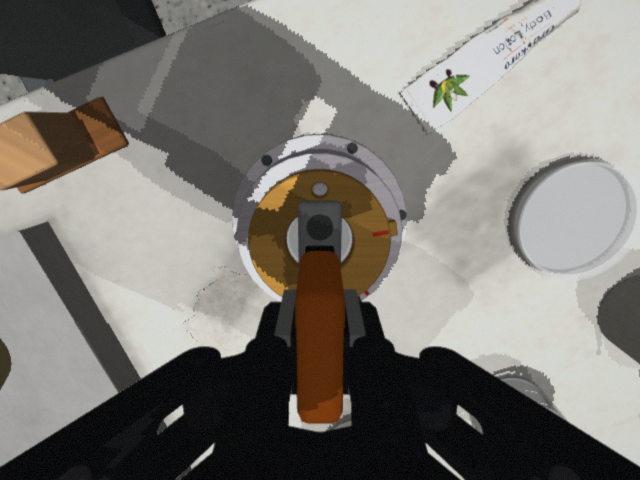

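The wrist view shows the spanner held straight over the ring, bolt at (320,228). Its near hole is at (319,189), in line with the bar, the ring's red mark is at (381,233) and the cell's red mark is at (366,293).

```bash
python3 - <<'E'
from h import *
c=cap('wrist'); P=cloud(c); s=ctrl.sense(); hs=cv2.cvtColor(c['image'],cv2.COLOR_RGB2HSV); print(s['eef_pos'],s['ee_rot'])
i=c['image'][200:250,300:340]; g=cv2.cvtColor(i,cv2.COLOR_RGB2GRAY); 
m=(g<55).astype(np.uint8); m[:10]=0; m[45:]=0
n,l,st,ce=cv2.connectedComponentsWithStats(m)
for k in range(1,n):
    if st[k,4]>100: print('bolt',st[k],ce[k]+[300,200],ray(c,*(ce[k]+[300,200]),.1365))
q=P[(abs(P[...,2]-.1355)<.012)&(np.hypot(P[...,0]-.45,P[...,1]-.45)<.03)]; print('bar z',len(q),np.median(q[:,2]),rect(q[:,:2]))
r=((hs[...,0]<6)|(hs[...,0]>172))&(hs[...,1]>130)&(hs[...,2]>80)
n,l,st,ce=cv2.connectedComponentsWithStats(r.astype(np.uint8))
for k in range(1,n):
    if st[k,4]>5 and 300<ce[k,0]<420 and 150<ce[k,1]<310:
        z=.052 if ce[k,1]<260 else .04; p=ray(c,*ce[k],z); print('red',ce[k],st[k,4],p,np.degrees(np.arctan2(p[1]-.44,p[0]-.4763)),np.hypot(p[1]-.44,p[0]-.4763))
E
```

```text
[0.47628651 0.43912454 0.14461545] [-3.14035975e+00 -7.55736039e-04  2.79445940e+00]
bolt [  6  14  28  28 582] [319.24226804 227.47079038] [0.44554008 0.45137367 0.1365    ]
bar z 2522 0.13691898245750936 (array([449. , 450.2,  28.6,  18. ]), -20.539695739746094)
red [381.93478261 233.30434783] 46 [0.48530124 0.47941697 0.052     ] 77.13654228552224 0.04043166472476571
red [368.16666667 293.        ] 12 [0.52817202 0.45802114 0.04      ] 19.158014655542264 0.05491327256265524
```

```bash
python3 -m inch '[[0,0.002,-0.15,0,0,0,1],[0,0,-0.15,0,0,0,1],[0,0,-0.03,0,0,0,1],[0,0,-0.02,0,0,0,1],[0,0,0,0,0,0,1]]'
python3 -m inch '[[0,0,-0.015,0,0,0,1],[0,0,0,0,0,0,1]]'
```

```text
time_s: 6.48
eef_pos: [0.4771, 0.4402, 0.0762]
ee_rot: [3.141, 0.001, 2.796]
ft_force: [-0.2, -0.1, -1.4]
width: 0.0154
finger_force: 59.1
time_s: 6.72
eef_pos: [0.4768, 0.44, 0.0724]
ee_rot: [3.141, 0.0, 2.796]
ft_force: [0.5, -0.1, -2.1]
width: 0.0147
finger_force: 59.1
```

```bash
python3 -m inch '[[0,0,-0.01,0,0,0,1],[0,0,-0.01,0,0,0,1],[0,0,0,0,0,0,1]]'
```

```text
time_s: 7.1
eef_pos: [0.4767, 0.4399, 0.068]
ee_rot: [-3.141, -0.0, 2.796]
ft_force: [0.5, 0.8, -1.5]
width: 0.0153
finger_force: 59.1
```

```bash
python3 -m inch '[[0,0,0,0,0,-0.06,1],[0,0,0,0,0,-0.08,1],[0,0,0,0,0,-0.08,1],[0,0,0,0,0,-0.08,1],[0,0,0,0,0,-0.08,1]]' 90
python3 -m inch '[[0,0,0,0,0,-0.06,1],[0,0,0,0,0,-0.06,1],[0,0,0,0,0,-0.06,1],[0,0,0,0,0,0,1]]'; python3 -c "
from rig import ctrl;s=ctrl.sense();print(s['torque'],s['ee_rot'])"
```

```text
time_s: 7.72
eef_pos: [0.4774, 0.4407, 0.0682]
ee_rot: [3.139, -0.0, 2.196]
ft_force: [3.6, 4.0, -6.0]
width: 0.0151
finger_force: 89.1
time_s: 8.22
eef_pos: [0.4777, 0.4407, 0.0684]
ee_rot: [3.139, -0.001, 1.916]
ft_force: [4.5, 2.3, -4.4]
width: 0.015
finger_force: 89.4
[ 0.6669952  -0.70170533  0.12708854] [ 3.13877073e+00 -8.49303143e-04  1.91570150e+00]
```

```bash
for i in 1; do python3 -m inch '[[0,0,0,0,0,-0.04,1],[0,0,0,0,0,-0.04,1],[0,0,0,0,0,0,1]]'; python3 -c "
from rig import ctrl;s=ctrl.sense();print(s['torque'],s['ee_rot'])"; done
python3 -m inch '[[0,0,0,0,0,-0.03,1],[0,0,0,0,0,-0.03,1],[0,0,0,0,0,0,1]]'; python3 -c "
from rig import ctrl;s=ctrl.sense();print(s['torque'],s['ee_rot'])"
```

```text
time_s: 8.6
eef_pos: [0.4779, 0.4407, 0.0685]
ee_rot: [3.138, -0.001, 1.79]
ft_force: [5.2, 2.7, -5.1]
width: 0.0149
finger_force: 89.4
[ 0.62224354 -0.93723238  0.20049607] [ 3.13841740e+00 -1.28027648e-03  1.79046630e+00]
time_s: 8.98
eef_pos: [0.4781, 0.4407, 0.0686]
ee_rot: [3.138, -0.002, 1.696]
ft_force: [5.7, 3.6, -4.5]
width: 0.0149
finger_force: 89.3
[ 0.63488006 -1.08314327  0.22512977] [ 3.13821108e+00 -1.57332283e-03  1.69649573e+00]
```

```bash
cat > marks.py <<'E'
from h import *
for n in ['wrist','top']:
    c=cap(n); hs=cv2.cvtColor(c['image'],cv2.COLOR_RGB2HSV); P=cloud(c)
    r=((hs[...,0]<6)|(hs[...,0]>172))&(hs[...,1]>110)&(hs[...,2]>60)&(np.hypot(P[...,0]-.4763,P[...,1]-.44)<.062)
    k,l,st,ce=cv2.connectedComponentsWithStats(r.astype(np.uint8))
    for i in range(1,k):
        if st[i,4]>2:
            for z in (.052,.04):
                p=ray(c,*ce[i],z); print(n,'red',ce[i].round(),st[i,4],z,p.round(4),np.degrees(np.arctan2(p[1]-.44,p[0]-.4763)).round(1),np.hypot(p[1]-.44,p[0]-.4763).round(4))
    save(c,f'm_{n}.png')
E
python3 marks.py
```

```text
wrist red [430. 262.] 17 0.052 [0.5246 0.462  0.052 ] 24.5 0.0531
wrist red [430. 262.] 17 0.04 [0.5289 0.4579 0.04  ] 18.8 0.0555
wrist red [406. 277.] 100 0.052 [0.5157 0.4532 0.052 ] 18.6 0.0416
wrist red [406. 277.] 100 0.04 [0.5193 0.4485 0.04  ] 11.2 0.0438
```

View pics/m_wrist.png

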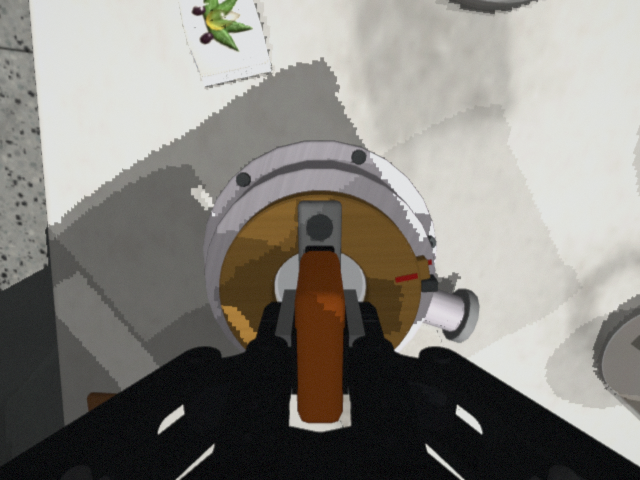

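The wrist view shows the ring's mark at (406,277) meeting the cell's mark at (430,262), at 18.6° and 18.8°. The ring's lug is right at the dark stop near (428,284), so I'll turn on until the torque rises.

```bash
for i in 1; do python3 -m inch '[[0,0,0,0,0,-0.025,1],[0,0,0,0,0,0,1]]'; python3 -c "
from rig import ctrl;s=ctrl.sense();print(s['torque'],s['ee_rot'])"; done
python3 -m inch '[[0,0,0,0,0,-0.025,1],[0,0,0,0,0,0,1]]'; python3 -c "
from rig import ctrl;s=ctrl.sense();print(s['torque'],s['ee_rot'])"
```

```text
time_s: 9.32
eef_pos: [0.4782, 0.4407, 0.0686]
ee_rot: [3.138, -0.001, 1.66]
ft_force: [6.0, 1.9, -4.8]
width: 0.0152
finger_force: 90.9
[ 0.61945792 -1.19167086  1.44087273] [ 3.13770633e+00 -1.09217438e-03  1.65990380e+00]
time_s: 9.57
eef_pos: [0.4781, 0.4406, 0.0686]
ee_rot: [3.137, -0.001, 1.623]
ft_force: [5.8, 1.9, -3.9]
width: 0.0149
finger_force: 105.3
[ 0.64029483 -1.13489904  2.59147223] [ 3.13738763e+00 -5.65022355e-04  1.62304001e+00]
```

```bash
python3 -m inch '[[0,0,0,0,0,0.045,1],[0,0,0,0,0,0,1]]'; python3 -c "
from rig import ctrl;s=ctrl.sense();print(s['torque'],s['ee_rot'])"
```

```text
time_s: 9.82
eef_pos: [0.4781, 0.4406, 0.0687]
ee_rot: [3.138, -0.001, 1.69]
ft_force: [5.3, 1.9, -3.5]
width: 0.015
finger_force: 89.6
[ 0.37836159 -1.07953193  0.30011913] [ 3.13816905e+00 -1.22641981e-03  1.69049322e+00]
```

```bash
python3 -m inch '[[0,0,0,0,0,0.015,1],[0,0,0.03,0,0,0,1],[0,0,0.05,0,0,0,1],[0,0,0.15,0,0,0,1],[0,0,0.17,0,0,0,1]]'
python3 -m inch '[[0,0,0,0,0,0,1]]'; sed -i 's/m_{n}/l_{n}/' marks.py; python3 marks.py
python3 - <<'E'
from h import *
s=ctrl.sense(); c=cap('wrist'); P=cloud(c); print(s['eef_pos'],s['ee_rot'],s['torque'])
t=P-s['eef_pos']; T=R.from_euler('xyz',s['ee_rot']).as_matrix(); L=t@T
o=orange(c); q=L[o&(c['depth']>0)&(np.abs(L[...,1])<.02)&(np.abs(L[...,0])<.04)]; print('grip in tool',rect(q[:,:2]),np.percentile(q[:,2],[2,50,98]))
v=(np.abs(L[...,1])<.03)&(L[...,0]>.024)&(L[...,0]<.055)&(abs(L[...,2]-.008)<.006); q=L[v]; print('bar in tool',rect(q[:,:2]),np.percentile(q[:,2],[5,50,95]))
x=q[:,0];print(np.polyfit(x,q[:,2],1))
E
```

```text
time_s: 10.45
eef_pos: [0.4762, 0.4397, 0.149]
ee_rot: [-3.14, 0.001, 1.712]
ft_force: [0.8, 0.6, -1.8]
width: 0.0157
finger_force: 89.7
time_s: 10.58
eef_pos: [0.4775, 0.4408, 0.1513]
ee_rot: [3.138, -0.002, 1.713]
ft_force: [0.4, -0.5, -1.4]
width: 0.0149
finger_force: 89.9
wrist red [397. 220.] 9 0.052 [0.5257 0.4606 0.052 ] 22.6 0.0535
wrist red [397. 220.] 9 0.04 [0.5287 0.4579 0.04  ] 18.8 0.0553
wrist red [379. 229.] 41 0.052 [0.5156 0.4532 0.052 ] 18.6 0.0415
wrist red [379. 229.] 41 0.04 [0.5181 0.4501 0.04  ] 13.6 0.043
[0.47631173 0.43975853 0.14785128] [-3.14076296e+00  3.56278326e-04  1.71256397e+00] [-0.02303336 -0.00957276 -0.01616183]
grip in tool (array([21.8,  3.4,  3.9,  2.3]), -85.22496175765991) [-0.03774284 -0.03660728 -0.03584654]
bar in tool (array([34.1, -0.1, 20.4, 17.9]), 0.8568530082702637) [0.00462879 0.00768094 0.00995794]
[0.1184393  0.00345968]
```

View pics/l_wrist.png

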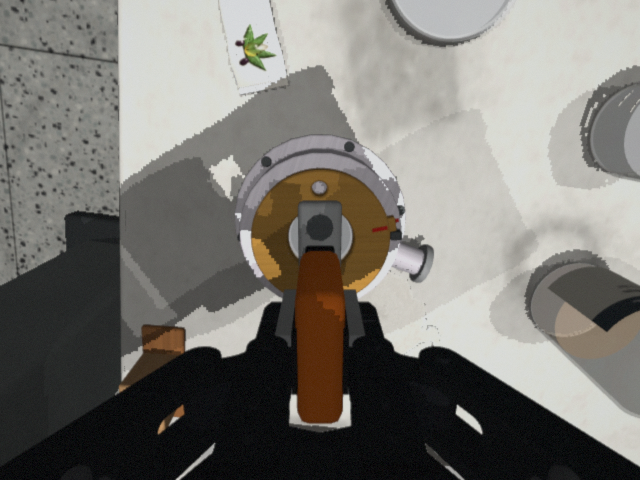

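The wrist view shows the spanner clear of the ring, bolt at (320,228) as before so nothing slipped. The ring's mark at (379,229) is in line with the cell's mark at (397,220) and the lug is against the stop.

```bash
python3 -m inch '[[-0.143,-0.194,0,0,0,-0.014,1],[-0.143,-0.194,0,0,0,-0.014,1],[-0.143,-0.194,0,0,0,-0.014,1],[-0.143,-0.194,0,0,0,-0.014,1],[0,0,0,0,0,0,1]]'
python3 -m inch '[[0,0,0,0,0,0,1],[0,0,0,0,0,0,1]]'
python3 - <<'E'
from h import *
s=ctrl.sense(); c=cap('wrist'); P=cloud(c); save(c,'p.png'); print(s['eef_pos'],s['ee_rot'])
near=np.hypot(P[...,0]-.361,P[...,1]-.286)<.055
for lo,hi_ in [(.046,.054),(.003,.009)]:
    q=P[near&(P[...,2]>lo)&(P[...,2]<hi_)]; print(lo,len(q),rect(q[:,:2]) if len(q)>5 else '')
E
```

```text
time_s: 11.35
eef_pos: [0.3599, 0.2825, 0.1472]
ee_rot: [-3.138, 0.002, 1.623]
ft_force: [0.4, 0.8, -2.2]
width: 0.015
finger_force: 89.8
time_s: 11.6
eef_pos: [0.3629, 0.2854, 0.1479]
ee_rot: [-3.141, -0.0, 1.625]
ft_force: [-0.1, 0.8, -1.2]
width: 0.0147
finger_force: 89.8
[0.36287912 0.28537128 0.14794844] [-3.14149166e+00 -8.79028421e-06  1.62487418e+00]
0.046 528 (array([361.6, 285. ,  43.4,  34.1]), -87.29330706596375)
0.003 1673 (array([373.5, 292.7,  97.4,  70.8]), -79.90918159484863)
```

The block shows clearly at (361.6, 285.0) mm, in line with the tool. Lowering.

```bash
python3 -m inch '[[-0.005,0,-0.13,0,0,0,1],[0,0,-0.14,0,0,0,1],[0,0,-0.09,0,0,0,1],[0,0,-0.03,0,0,0,1],[0,0,0,0,0,0,1]]'
python3 -m inch '[[0,0,-0.01,0,0,0,1],[0,0,-0.008,0,0,0,1],[0,0,0,0,0,0,1]]'
```

```text
time_s: 12.28
eef_pos: [0.3615, 0.285, 0.0702]
ee_rot: [-3.141, 0.0, 1.625]
ft_force: [0.4, 0.3, -1.5]
width: 0.0152
finger_force: 89.8
time_s: 12.65
eef_pos: [0.3615, 0.2848, 0.0668]
ee_rot: [3.141, -0.0, 1.624]
ft_force: [0.3, 0.7, -1.3]
width: 0.0149
finger_force: 89.8
```

```bash
python3 -m inch '[[0,0,-0.005,0,0,0,1],[0,0,0,0,0,0,1]]'; python3 -m inch '[[0,0,-0.004,0,0,0,1],[0,0,0,0,0,0,1]]'
```

```text
time_s: 12.9
eef_pos: [0.3615, 0.2848, 0.0658]
ee_rot: [3.141, -0.0, 1.624]
ft_force: [0.5, -0.0, 0.8]
width: 0.0149
finger_force: 90.4
time_s: 13.15
eef_pos: [0.3615, 0.2849, 0.0657]
ee_rot: [3.141, -0.0, 1.625]
ft_force: [-3.6, -3.3, 15.3]
width: 0.0151
finger_force: 92.7
```

```bash
python3 -m inch '[[0,0,0.003,0,0,0,1],[0,0,0,0,0,0,0.6],[0,0,0,0,0,0,0.5],[0,0,0,0,0,0,0.3],[0,0,0,0,0,0,0.2]]' 
python3 -m inch '[[0,0,0,0,0,0,0],[0,0,0.1,0,0,0,0],[0,0,0.2,0,0,0,0],[0,0,0.25,0,0,0,0],[0,0,0.25,0,0,0,0]]'
python3 -m inch '[[-0.1,0.25,0.1,0,0,0,0],[0,0.25,0,0,0,0,0],[0,0,0,0,0,0,0],[0,0,0,0,0,0,0]]'
sed -i 's/l_{n}/f_{n}/' marks.py; python3 marks.py
python3 - <<'E'
from h import *
for n in ['wrist','top','scene']:
    c=cap(n); P=cloud(c); save(c,'f_'+n+'.png'); near=np.hypot(P[...,0]-.361,P[...,1]-.286)<.055
    for lo,hi_ in [(.098,.107),(.0535,.061)]:
        q=P[near&(P[...,2]>lo)&(P[...,2]<hi_)]; print(n,lo,len(q),rect(q[:,:2]) if len(q)>5 else '',np.median(q[:,2]))
E
```

```text
time_s: 13.78
eef_pos: [0.3614, 0.2848, 0.0654]
ee_rot: [-3.142, 0.0, 1.625]
ft_force: [0.1, -0.7, -0.1]
width: 0.068
finger_force: 0.0
time_s: 14.4
eef_pos: [0.3612, 0.2846, 0.227]
ee_rot: [-3.141, 0.0, 1.624]
ft_force: [0.3, 0.6, 0.4]
width: 0.0854
finger_force: 0.0
time_s: 14.9
eef_pos: [0.3412, 0.3844, 0.245]
ee_rot: [-3.141, 0.001, 1.625]
ft_force: [0.3, 0.3, -1.2]
width: 0.0854
finger_force: 0.0
wrist red [531. 138.] 27 0.052 [0.5161 0.4535 0.052 ] 18.7 0.0421
wrist red [531. 138.] 27 0.04 [0.5225 0.4532 0.04  ] 16.0 0.0481
wrist 0.098 966 (array([361.5, 285.7,  49.7,  15.6]), -86.5067789554596) 0.102438834625971
wrist 0.0535 499 (array([361.6, 285.5,  87.8,  17.9]), -86.67656826972961) 0.05792097045954975
top 0.098 0  nan
top 0.0535 0  nan
scene 0.098 137 (array([360. , 284. ,  49.9,  17.5]), -83.30610418319702) 0.10062235845210388
scene 0.0535 216 (array([358.6, 283.8,  89.8,  19.4]), -86.99549722671509) 0.05630746755629862
  return _methods._mean(a, axis=axis, dtype=dtype,
  ret = ret.dtype.type(ret / rcount)
```

View pics/f_wrist.png

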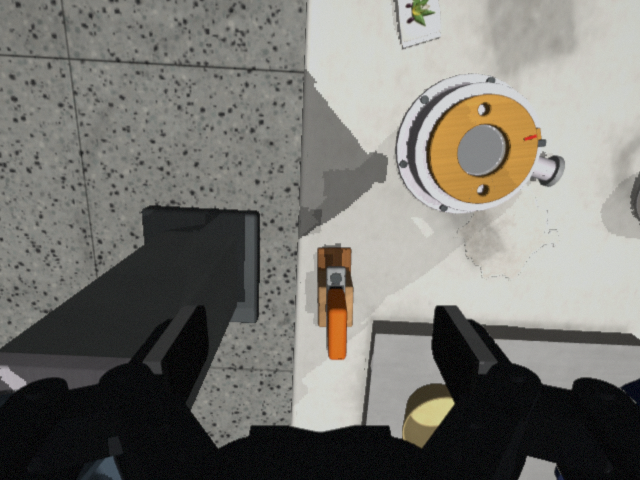

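View pics/f_scene.png

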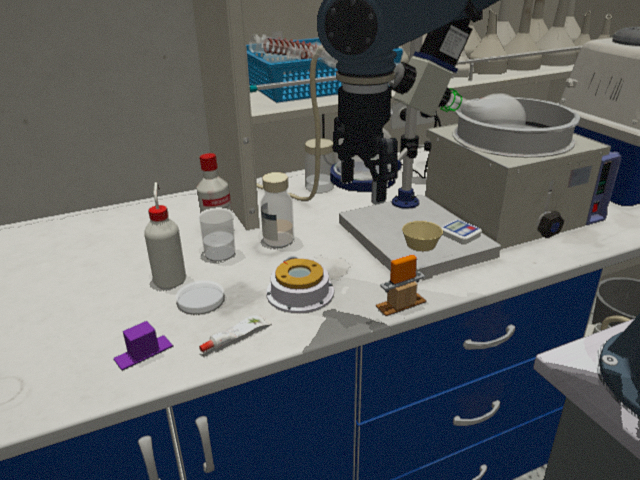

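The wrist view shows the ring's mark at (531,138) against the stop, and the spanner level on its stand at (337,300). The scene view shows the other things untouched.

```bash
python3 -c "
from rig import ctrl;print(ctrl.hand_in())"
```

```text
the job is handed in; nothing more can be done
None
```

The ring is fully home: its mark meets the cell's mark and I felt it reach the hard stop. The spanner is back level on its stand, nothing else was disturbed, and the job was handed in at about 15 s.

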